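# Back off the left-hand clamp knob and take out the slotted stop plate

## Robot

A 7-joint arm with a two-finger parallel gripper is mounted at the origin on a cart in front of the work surface, level with it; the furniture and walls round the work are solid. World frame = base frame: x ahead of the robot, y to its left, z up, the work surface at z = 0. Lengths are in m, angles in rad, forces in N, time in s.
With the tool pointing down it reaches from about 0.425 to 0.875 m from the base axis. Payload 4.7 kg.
Tool frame: the origin (TCP) lies midway between the tips of the shut fingers; the grasp point (between the pads) lies 19 mm behind it; z points along the fingers, y is the direction in which the jaws open and shut (so a half turn about z gives the same grasp; the last joint's range is limited). The gripper opens to 87 mm and grips with 3 to 60 N. Pads are 19 mm wide; open, the fingers measure 117 mm over their backs; the gripper's body (75 mm by 190 mm) begins 51 mm behind the grasp point.
Start: joints at [-1.193, 0.321, -0.07, 1.45, 0.023, 1.371, -0.057], TCP at [0.231, 0.607, 0.223] pointing down, gripper open.
Joint ranges: [-2.86, 2.86], [-0.3, 2.09], [-1.38, 1.24], [0.06, 2.45], [-1.56, 4.7], [0.09, 2.05], [-2.69, 2.69]. Speed limits (rad/s): [2.57, 2.57, 3.14, 3.14, 3.14, 3.14, 3.14].

## Interface

Orientations are given as a rotation vector (axis times angle).
In Python, from bench import * gives the robot as it stands.
- The arm moves only by the tool move_arm, never from a script. Its arguments are lists of equal length, an entry for each row: "jaw": the closure in counts, from 0 (fully open) to 255 (shut); "slide": the shift along the tool's x, y, z in cm, a list of three; "dr": the turn, a rotation vector about the tool's x, y, z in degrees, a list of three. A call has 1 to 5 rows; each row shifts and turns the commanded pose from where the row before left it, along the tool's axes as they then stand; what a row does not reach is not made up. A row lasts 1/10 s, in which the tool goes at most 50 mm and 8.59 degrees, less where a joint would pass 70% of its speed; a pose out of reach is approached as far as the arm can. A call with a gripper value outside its range is refused whole. The fingers move at their own pace and stop on an object; "force" is the grip in N (left out, the last holds). Time passes only in rows, so rows that do not move let the fingers close. It gives the time, the measured TCP pose, the force and the opening at its end, in the units of the state.
- get_state(): the state, without advancing time (a new reading comes with each control period).
- get_image(name): name is "scene" or "top"; returns (picture, depth): 400x640x3 uint8, red, green, blue; 400x640 float32, m along the optical axis (not along the pixel's ray), 0 where there is no reading.
- camera_params(name): a dict with "K" (3x3 intrinsics, pixels), "k1" (the pictures are not rectified: a ray, as slopes to the right and down, at radius r is drawn at 1 + k1 r^2 times it, then the intrinsics apply), "extrinsics" (4x4, takes a point from camera to world coordinates). Camera axes: x right, y up, looking along -z (the intrinsics and any distortion apply to the point x, -y, -z); pixel columns grow to the right and rows downward; lengths in m; the calibration is good to about 2 mm. A picture is of the moment at which its call begins. camera_params takes no time and is no camera call.
- close_job(): hands the job in, once; it reports no verdict.
Trained networks look in the newest picture that a camera, given by its name, has taken for a name from the list of things; names that differ only in an ending like _2 or _b are one class to them, and where a whole thing is asked for, a point or a joint stands for the part that bears it (a point fixed in the world has none). Each returns a list of dicts, best first, with "score" (0 to 1); they miss things now and then, are a little off and sometimes report something else, mostly with a low value. They report only what shows in the picture. A call takes as long as a camera call. They do not tell look-alikes from the thing itself.
- regions_of(camera, query): "mask" (400x640 bool, what is visible of it) and "xy" ([column, row] in pixels, amid what is visible of it).
The state is a dict: "time": time; "joint_positions": joint angles; "qd": joint speeds; "joint_torque": joint torques, N m; "position": TCP position; "tool_rot": TCP orientation; "ft_force": force on the tool from outside, world axes, zero at the start; "torque": the same for the moment, N m; "grip_width": opening from 0.0 (shut) to 1.0 (fully open).
Only numpy, scipy, OpenCV 4.12 (cv2) and the standard library are available. Lean on these libraries where they do the work, as an engineer would, in place of code of your own. Each camera call takes 0.05 s, during which the arm holds its last target.

## Task

The black clamp knob on the green stop fixture has a left-hand thread: loosen it by turning it clockwise (seen from above) until you feel it come up against its end stop, without forcing it there or crushing the brittle knob. Then draw the slotted plate along its guide by its red tab, gently, until it is out from under the knob's washer, and lay it gently flat on the middle of the cork mat; leave the other things where they are.

Things in the scene. Friction and masses are not known exactly. Their poses are not given: they have to be found in the camera images.
- fixture: Green cast base 170x100x14 mm, fixed to the bench; origin on the bench under the stud axis; spans x -120 to +50, y -50 to +50 mm. Guide ribs along x, 68 mm apart inside, tops 20 mm up. The plate is drawn out along its -x. The screw has 0.9 to 2.1 rad left to turn (not shown) to a hard end stop, where its washer is well clear of the plate's lips; over 0.65 N m on the knob damages it.
- knob_grip (a point): Fixed point on the stud axis, 55 mm above the bench, at mid-height of the black round knob (48 mm across, 31 mm high, 37 to 68 mm above the bench when tight; it rises up to 3.5 mm). Below it a red collar (22 mm) and a steel washer (36 mm). Brittle: finger load over 70 N, both fingers summed, breaks it. Finger friction on it varies (0.4 to 0.8). The point follows neither turn nor rise.
- plate_mid (a point): Middle of the plate, half-way through its thickness, 50 mm from the tab along the plate's +x, 29 mm below its grip point. With the washer up, drawn 55 mm along the fixture's -x it can be lifted out. Thread: clockwise from above raises washer and knob 1.2 mm per rad; the screw takes 0.34 N m to turn and stays where left; the knob's hub is springy (1.2 N m per rad) and unwinds when let go.
- stop_plate: Loose aluminium plate 142 (x) x 64 (y) x 6 mm, about 0.14 kg, on the base between the ribs, 2 mm play each side. Origin under the seat of its fork, on the stud axis when clamped. Its 15 mm slot opens to +x round the 12 mm stud; two lips 2.5 mm high, 24 to 30 mm past the stud, catch on the washer until it is up. Over 45 N between plate and fixture, or 60 N on the mat, does damage.
- plate_tab (a point): Grip point of the red upright tab on the plate. The tab is 32 mm along the plate's x, 12 mm thick along its y and 38 mm high; grip it across its thickness. This point is in its middle, 12 mm below its top, 32 mm above the plate's underside (46 mm above the bench when clamped). Axes: the plate's own, as the fixture's when clamped; it is then 90 mm from the stud axis along the fixture's -x.
- mat: Fixed cork mat, 190 mm (x) by 130 mm (y), 4 mm thick; origin under its centre, on the bench.
- tape_measure: Yellow tape measure 40x80x66 mm, loose bystander; origin under its centre.
- sand_block: Brown sanding block 65x100x28 mm, loose bystander; origin under its centre.
- pliers: Red-handled pliers 48x181x15 mm, loose bystander; origin under its centre.
Mind the look-alikes: they are no part of the job. Several things have the shape of the stop_plate; the one meant has the colours described above.

How it is judged:
On the way, in this order (a step that is already met when the one before it is completed fails the run):
1. the knob is turned clockwise until its screw is at the end stop (within 0.15 rad), with the plate still in its seat (z of clamp_washer_c0 in the frame of fixture above 0.025 m and x of plate_mid in the frame of fixture above -0.048 m), for 0.2 s.
2. the plate is drawn along its guide out from under the washer (x of plate_mid in the frame of fixture below -0.086 m and horizontal distance between plate_mid and fixture below 0.14 m and height (world z) of plate_mid below 0.06 m).
At the end, for the whole second after the job is handed in: The screw is still backed off to its end stop (within 0.15 rad, washer clear of the lips' height) and the plate lies at rest on the cork mat, flat and tab up (within 0.1 rad), its middle within 35 mm of the mat's centre (z of clamp_washer_c0 in the frame of fixture above 0.025 m and horizontal distance between plate_mid and mat below 0.035 m and height (world z) of plate_mid below 0.012 m and angle between plate_mid's own z axis and vertical below 0.1 rad and linear speed of stop_plate below 0.02 m/s); the robot touches nothing.
It fails at once if the fingers load the brittle knob with more than 70 N (contact force between the fingers and knob_c0 above 70 N).
It fails at once if the knob is forced: it is loaded with more than 0.65 N m (value of joint knob above 0.542 rad or value of joint knob below -0.542 rad).
It fails at once if the plate is forced against the fixture with more than 45 N (contact force between stop_plate and fixture above 45 N).
It fails at once if the plate is dropped or slammed (over 60 N on the mat, or over 0.5 m/s with its middle under 50 mm) (contact force between stop_plate and mat above 60 N or (height (world z) of plate_mid below 0.05 m and linear speed of stop_plate above 0.5 m/s)).
It fails at once if a bystander is moved by more than 30 mm (distance of any of tape_measure, sand_block, pliers from where it was at the start of the episode above 0.03 m).
It also fails if it takes over 72 s, if anything falls off the work surface, if the arm or the gripper's body presses on something with over 40 N, if the wrist force passes 120 N, or if a joint passes its speed limit or range.

## Working session

There is one attempt and no reset: what is moved stays moved. The work goes in short steps, Python scripts to look and compute and a tool call to move; the robot and the scene stay as the last step left them, time stands still between calls to the robot, and variables do not carry over. Pictures are saved under pics/ and viewed, and the job is handed in when it is done.

Besides the shell and the picture viewer there is one more tool, called as a command line: name --argument value ..., lists and objects as JSON in quotes. move_arm: Moves the arm, as the interface text tells. Its arguments: {"type":"object","properties":{"jaw":{"type":"array","items":{"type":"number"}},"slide":{"type":"array","items":{"type":"array","items":{"type":"number"}}},"dr":{"type":"array","items":{"type":"array","items":{"type":"number"}}},"force":{"type":"number"}},"required":["jaw","slide","dr"]}

```bash
ls; mkdir -p pics; cat > h.py <<'E'
from bench import *
import numpy as np, cv2
def save(n,im): cv2.imwrite(f"pics/{n}.png",cv2.cvtColor(im,cv2.COLOR_RGB2BGR))
def px2w(cam,d,u,v):
    p=camera_params(cam);K=np.array(p["K"]);k1=p["k1"];T=np.array(p["extrinsics"])
    u=np.atleast_1d(u).astype(float);v=np.atleast_1d(v).astype(float)
    z=d[v.astype(int),u.astype(int)]
    x=(u-K[0,2])/K[0,0];y=(v-K[1,2])/K[1,1];a,b=x.copy(),y.copy()
    for _ in range(10):
        r=a*a+b*b;a=x/(1+k1*r);b=y/(1+k1*r)
    P=np.stack([a*z,-b*z,-z,np.ones_like(z)],1)
    W=(P@T.T)[:,:3];W[z<=0]=np.nan
    return W
E
python3 - <<'E'
from h import *
for c in("scene","top"):
    im,d=get_image(c);save(c+"0",im);np.save(c+"_d.npy",d);np.save(c+"_i.npy",im)
    p=camera_params(c);print(c,p["k1"],np.round(p["extrinsics"],3).tolist())
    for n in("fixture","knob_grip","stop_plate","plate_tab","mat","tape_measure","sand_block","pliers"):
        for r in regions_of(c,n):
            v,u=np.nonzero(r["mask"]);W=px2w(c,d,u,v)
            print(n,round(r["score"],2),np.round(r["xy"]),len(u),np.round(np.nanmedian(W,0),3),np.round(np.nanpercentile(W,2,axis=0),3),np.round(np.nanpercentile(W,98,axis=0),3))
print(get_state())
E
```

```text
pics
scene -0.034564470463086604 [[0.679, 0.313, -0.664, -0.225], [-0.734, 0.282, -0.618, -0.667], [-0.007, 0.907, 0.421, 0.516], [0.0, 0.0, 0.0, 1.0]]
fixture 0.61 [313. 181.] 651 [0.65  0.164 0.017] [0.551 0.136 0.   ] [0.714 0.234 0.071]
knob_grip 0.58 [315. 184.] 655 [0.65  0.164 0.016] [0.551 0.136 0.   ] [0.805 0.307 0.071]
stop_plate 0.83 [267. 215.] 631 [0.387 0.107 0.007] [0.315 0.07  0.001] [0.439 0.162 0.042]
stop_plate 0.74 [302. 180.] 319 [0.593 0.181 0.022] [0.562 0.156 0.018] [0.692 0.214 0.058]
stop_plate 0.68 [408. 281.] 949 [ 0.394 -0.347  0.01 ] [ 0.378 -0.439 -0.001] [ 0.418 -0.271  0.015]
stop_plate 0.6 [304. 242.] 998 [ 0.351 -0.092  0.007] [ 0.28 -0.13  0.  ] [ 0.408 -0.038  0.043]
plate_tab 0.69 [267. 216.] 654 [0.388 0.107 0.007] [0.315 0.071 0.002] [0.439 0.162 0.044]
plate_tab 0.67 [307. 245.] 992 [ 0.353 -0.091  0.007] [ 0.28 -0.13  0.  ] [ 0.408 -0.038  0.044]
mat 0.61 [402. 224.] 1601 [ 0.606 -0.204  0.005] [ 0.521 -0.267  0.002] [ 0.706 -0.136  0.007]
tape_measure 0.85 [221. 180.] 419 [0.409 0.368 0.036] [0.397 0.345 0.005] [0.441 0.411 0.066]
sand_bloc
[... 1615 characters left out ...]
419 -0.271  0.02 ]
{'time': 0.9, 'joint_positions': array([-1.19286785,  0.32099045, -0.07010884,  1.45052601,  0.02260131,
        1.37077696, -0.05685614]), 'qd': array([-0.00075213,  0.00061657, -0.00059501, -0.00037696,  0.00013076,
       -0.00073699, -0.00086339]), 'joint_torque': array([-1.88254216e-04, -4.91093338e+01, -4.02870504e-01, -3.12780976e+01,
       -6.33931020e-02,  3.35236627e-02,  9.89740983e-06]), 'position': array([0.23132985, 0.60745987, 0.22257973]), 'tool_rot': array([5.68231740e-01, 3.08971757e+00, 1.22258264e-04]), 'ft_force': array([-0.20550658,  0.70495913,  0.00153658]), 'torque': array([-0.02317332,  0.003097  ,  0.00737075]), 'grip_width': 1.0006509660405087}
```

```bash
python3 - <<'E'
from h import *
im=np.load("top_i.npy");save("topcrop",cv2.resize(im[110:270,170:440],None,fx=2.9,fy=2.9,interpolation=cv2.INTER_CUBIC))
im=np.load("scene_i.npy");save("scenecrop",cv2.resize(im[120:320,190:460],None,fx=2.9,fy=2.9,interpolation=cv2.INTER_CUBIC))
E
```

```text
(no output)
```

View pics/topcrop.png

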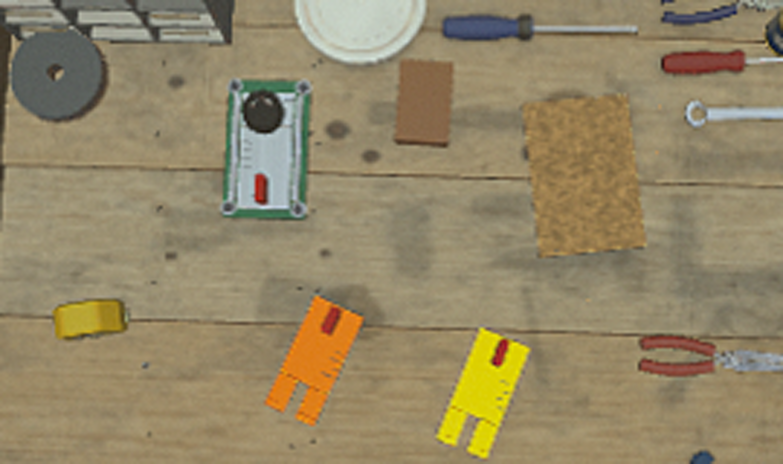

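View pics/scenecrop.png

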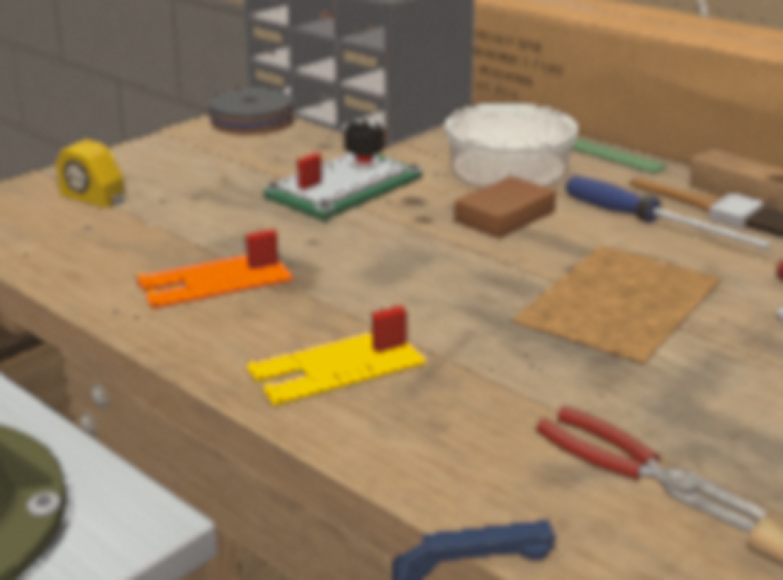

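The top view shows the green fixture with the grey plate: knob at about (261,149) px, red tab at (260,175), so fixture +x points away from the robot. The orange and yellow plates are look-alikes. The mat is at about (372,170). Next I'll measure these more precisely.

```bash
python3 - <<'E'
from h import *
for c in("top","scene"):
    im=np.load(c+"_i.npy");d=np.load(c+"_d.npy")
    vv,uu=np.mgrid[0:400,0:640];W=px2w(c,d,uu.ravel(),vv.ravel()).reshape(400,640,3)
    hsv=cv2.cvtColor(im,cv2.COLOR_RGB2HSV);H,S,V=[hsv[...,i].astype(int) for i in range(3)]
    box=(W[...,0]>.5)&(W[...,0]<.77)&(W[...,1]>.1)&(W[...,1]<.27)
    k=box&(V<90)&(W[...,2]>.045)&(W[...,1]<.24)
    P=W[k];t=P[P[:,2]>.066]; 
    print(c,"knob n",len(P),len(t),t.min(0),t.max(0),"mid",(t.min(0)+t.max(0))/2,t.mean(0))
    red=box&((H<8)|(H>172))&(S>150)&(V>70)
    P=W[red];P=P[P[:,0]<.62];t=P[P[:,2]>.048]
    print("tab",len(P),len(t),t.min(0),t.max(0),t.mean(0)); 
    if len(t)>4: print(cv2.minAreaRect((t[:,:2]*1000).astype(np.float32)))
    g=box&(H>50)&(H<90)&(S>90)&(W[...,2]>.003)&(W[...,2]<.03)
    print("green",cv2.minAreaRect((W[g][:,:2]*1000).astype(np.float32)),np.median(W[g][:,2]))
    b=np.zeros((400,640),bool)
    r=regions_of(c,"mat") if 0 else None
    b=(W[...,0]>.48)&(W[...,0]<.76)&(W[...,1]>-.32)&(W[...,1]<-.08)&(W[...,2]<.02)
    m=(b&(H>8)&(H<22)&(S>115)).astype(np.uint8)
    m=cv2.morphologyEx(m,cv2.MORPH_OPEN,np.ones((3,3),np.uint8));m=cv2.morphologyEx(m,cv2.MORPH_CLOSE,np.ones((5,5),np.uint8))
    n,l,s,_=cv2.connectedComponentsWithStats(m);i=1+s[1:,4].argmax()
    Q=W[l==i]; print("mat",len(Q),cv2.minAreaRect((Q[:,:2]*1000).astype(np.float32)),np.nanmean(Q,0))
E
```

```text
top knob n 171 132 [0.64579589 0.16332339 0.06627859] [0.76967738 0.23999827 0.15828763] mid [0.70773664 0.20166083 0.11228311] [0.67371556 0.18919982 0.07195421]
tab 33 30 [0.56464195 0.18080808 0.05026901] [0.59181636 0.19265547 0.06307985] [0.57777264 0.18659237 0.05703303]
((578.21533203125, 186.39244079589844), (27.359434127807617, 10.835220336914062), 4.017735958099365)
green ((632.7684326171875, 187.9862060546875), (96.80320739746094, 168.01620483398438), 89.26507568359375) 0.014475822410225936
mat 1880 ((615.5233154296875, -197.97647094726562), (191.6245880126953, 121.5540542602539), 9.722246170043945) [ 0.61386588 -0.19739401  0.00492482]
scene knob n 144 60 [0.64745068 0.16540966 0.0665585 ] [0.76915242 0.23985809 0.18129398] mid [0.70830155 0.20263387 0.12392624] [0.69076419 0.19703475 0.0912606 ]
tab 62 26 [0.5649116  0.17873755 0.04856225] [0.59274925 0.18724732 0.060405  ] [0.577147   0.18303056 0.05471846]
((578.6948852539062, 182.6597137451172), (8.025944709777832, 27.76125717163086), 87.29820251464844)
green ((607.245849609375, 154.0594940185547), (46.715484619140625, 153.11036682128906), 61.91273880004883) 0.012385137856149253
mat 1562 ((615.8072509765625, -199.80198669433594), (192.24758911132812, 120.0819320678711), 10.214920043945312) [ 0.60847603 -0.20299644  0.00468735]
```

```bash
python3 - <<'E'
from h import *
for c in("top","scene"):
    im=np.load(c+"_i.npy");d=np.load(c+"_d.npy")
    vv,uu=np.mgrid[0:400,0:640];W=px2w(c,d,uu.ravel(),vv.ravel()).reshape(400,640,3)
    k=(im.max(2)<95)&(W[...,2]>.062)&(W[...,2]<.076)&(abs(W[...,0]-.668)<.035)&(abs(W[...,1]-.187)<.035)
    P=W[k];print(c,len(P),P.min(0),P.max(0),(P.min(0)+P.max(0))/2,P.mean(0),cv2.minEnclosingCircle((P[:,:2]*1000).astype(np.float32)))
    # plate gray long-edge & ribs
    g=(W[...,2]>.012)&(W[...,2]<.026)&(abs(W[...,0]-.61)<.06)&(abs(W[...,1]-.187)<.05)&(im.max(2)-im.min(2)<40)
    Q=W[g];print("grey",cv2.minAreaRect((Q[:,:2]*1000).astype(np.float32)),np.median(Q[:,2]))
s=get_state()
from scipy.spatial.transform import Rotation as R
print(R.from_rotvec(s["tool_rot"]).as_matrix().round(3))
E
```

```text
top 143 [0.64579589 0.16332339 0.06208282] [0.69083042 0.21176224 0.075926  ] [0.66831316 0.18754281 0.06900441] [0.66764249 0.18662836 0.06891046] ((668.23095703125, 187.46263122558594), 24.35574722290039)
grey ((610.2146606445312, 186.98297119140625), (118.02710723876953, 99.37252807617188), 0.09115771949291229) 0.01960551007956668
scene 66 [0.64745068 0.16282286 0.06205562] [0.68917681 0.20899005 0.07209028] [0.66831375 0.18590645 0.06707295] [0.66269954 0.1801858  0.06794679] ((667.831787109375, 184.31045532226562), 24.696775436401367)
grey ((609.3932495117188, 185.89736938476562), (117.57415771484375, 96.8267822265625), 0.19912542402744293) 0.020139766079073584
[[-0.935  0.356  0.   ]
 [ 0.356  0.935  0.   ]
 [-0.     0.    -1.   ]]
```

```bash
python3 - <<'E'
from h import *
A=[]
for c in("top","scene"):
    d=np.load(c+"_d.npy")
    vv,uu=np.mgrid[0:400,0:640];W=px2w(c,d,uu.ravel(),vv.ravel());A.append(W[~np.isnan(W).any(1)])
for nm,W in zip(("top","scene"),A):
    r=np.hypot(W[:,0]-.668,W[:,1]-.187)
    m=(W[:,2]>.08)&(r<.25)&(W[:,2]<.4)
    a=np.degrees(np.arctan2(W[:,1]-.187,W[:,0]-.668))
    for b in range(-180,180,10):
        s=m&(a>=b)&(a<b+10)
        if s.sum(): i=np.where(s)[0][r[s].argmin()];print(nm,b,s.sum(),r[s].min().round(3),W[i].round(3),W[s,2].max().round(3))
    m=(r<.2)&(W[:,2]>.03)&(r>.03)
    H,_,_=np.histogram2d(W[m,0],W[m,1],bins=[np.arange(.5,.86,.02),np.arange(.0,.4,.02)],weights=None)
E
```

```text
top 10 319 0.154 [0.813 0.24  0.091] 0.195
top 20 472 0.11 [0.765 0.239 0.119] 0.197
top 30 449 0.111 [0.764 0.242 0.191] 0.198
top 40 441 0.125 [0.764 0.268 0.108] 0.197
top 50 400 0.153 [0.766 0.304 0.11 ] 0.197
top 60 150 0.197 [0.766 0.358 0.127] 0.197
scene 10 538 0.142 [0.802 0.235 0.143] 0.193
scene 20 335 0.107 [0.763 0.235 0.121] 0.193
scene 30 168 0.118 [0.768 0.249 0.191] 0.193
scene 40 272 0.132 [0.768 0.273 0.132] 0.194
scene 50 210 0.157 [0.769 0.308 0.189] 0.193
scene 60 61 0.207 [0.769 0.368 0.129] 0.193
```

move_arm --jaw '[0,0,0,0,0]' --slide '[[-3.7,-1.6,0],[-3.7,-1.6,0],[-3.7,-1.6,0],[-3.7,-1.6,0],[-3.7,-1.6,0]]' --dr '[[0,0,0],[0,0,0],[0,0,0],[0,0,0],[0,0,0]]' --force 24

```text
time: 1.4
position: [0.3768, 0.4657, 0.2228]
tool_rot: [0.568, 3.09, 0.001]
ft_force: [0.8, 0.3, 0.6]
grip_width: 1.004
```

move_arm --jaw '[0,0,0,0,0]' --slide '[[-3.7,-1.6,0],[-3.7,-1.6,0],[-3.7,-1.6,0],[-3.7,-1.6,0],[-3.7,-1.6,0]]' --dr '[[0,0,0],[0,0,0],[0,0,0],[0,0,0],[0,0,0]]'

```text
time: 1.9
position: [0.5212, 0.3251, 0.2229]
tool_rot: [0.568, 3.089, 0.001]
ft_force: [0.9, 0.5, -0.2]
grip_width: 0.999
```

move_arm --jaw '[0,0,0,0,0]' --slide '[[0,0,0],[0,0,0],[0,0,0],[0,0,0],[0,0,0]]' --dr '[[0,0,8],[0,0,8],[0,0,8],[0,0,8],[0,0,8]]'

```text
time: 2.4
position: [0.5202, 0.3263, 0.2226]
tool_rot: [-1.599, -2.704, -0.0]
ft_force: [0.6, -0.1, 0.3]
grip_width: 1.002
```

move_arm --jaw '[0,0,0,0,0]' --slide '[[0,0,0],[0,0,0],[0,0,0],[0,0,0],[0,0,0]]' --dr '[[0,0,8],[0,0,8],[0,0,8],[0,0,4.8],[0,0,0]]'

```text
time: 2.9
position: [0.5201, 0.3263, 0.2226]
tool_rot: [2.214, 2.228, 0.0]
ft_force: [-0.6, 0.2, 0.5]
grip_width: 1.002
```

```bash
cat >> h.py <<'E'
from scipy.spatial.transform import Rotation as R
def to(x,y,z,th=None):
    s=get_state();M=R.from_rotvec(s["tool_rot"]).as_matrix()
    t=M.T@(np.array([x,y,z])-s["position"])*100
    yw=np.degrees(np.arctan2(M[1,1],M[0,1]))
    print("t",round(s["time"],2),"pos",s["position"].round(4),"tooly az",yw.round(2),"tilt",np.degrees(np.arccos(-M[2,2])).round(2),"slide cm",t.round(2), "turn",None if th is None else round((yw-th+180)%360-180,2),
     "q",s["joint_positions"].round(2),"F",s["ft_force"].round(2),"Mz",s["torque"].round(3),"w",round(s["grip_width"]*87,1))
E
python3 -c "
from h import *
to(.668,.187,.12,0)"
```

```text
t 2.9 pos [0.5201 0.3263 0.2226] tooly az 0.36 tilt 0.01 slide cm [-14.03  14.7   10.26] turn 0.36 q [-0.85  0.25  0.29  1.56 -0.07  1.35 -0.54] F [-0.59  0.25  0.54] Mz [-0.106  0.041  0.009] w 87.1
```

move_arm --jaw '[0,0,0,0,0]' --slide '[[-2.8,2.95,0],[-2.8,2.95,0],[-2.8,2.95,0],[-2.8,2.95,0],[-2.8,2.9,0]]' --dr '[[0,0,0],[0,0,0],[0,0,0],[0,0,0],[0,0,0.4]]'

```text
time: 3.4
position: [0.6691, 0.1862, 0.2227]
tool_rot: [-2.219, -2.224, -0.001]
ft_force: [0.6, -0.2, -0.5]
grip_width: 1.001
```

move_arm --jaw '[0,0,0,0]' --slide '[[0,0,3.5],[0,0,3.5],[0,0,3.2],[0,0,0]]' --dr '[[0,0,0],[0,0,0],[0,0,0],[0,0,0]]'

```text
time: 3.8
position: [0.6644, 0.1864, 0.1148]
tool_rot: [-2.217, -2.219, 0.014]
ft_force: [-1.1, 0.9, -0.4]
grip_width: 0.996
```

```bash
python3 -c "
from h import *
to(.668,.187,.038,0)
for c in ('top','scene'):
  im,d=get_image(c);save(c+'1',cv2.resize(im[80:230,180:400],None,fx=3.5,fy=3.5,interpolation=cv2.INTER_CUBIC))"
```

```text
t 3.8 pos [0.6644 0.1864 0.1148] tooly az 0.07 tilt 0.58 slide cm [0.08 0.44 7.68] turn 0.07 q [-0.58  0.49  0.37  1.47 -0.18  1.22 -0.19] F [-1.14  0.91 -0.39] Mz [-0.077  0.072 -0.001] w 86.6
```

View pics/scene1.png

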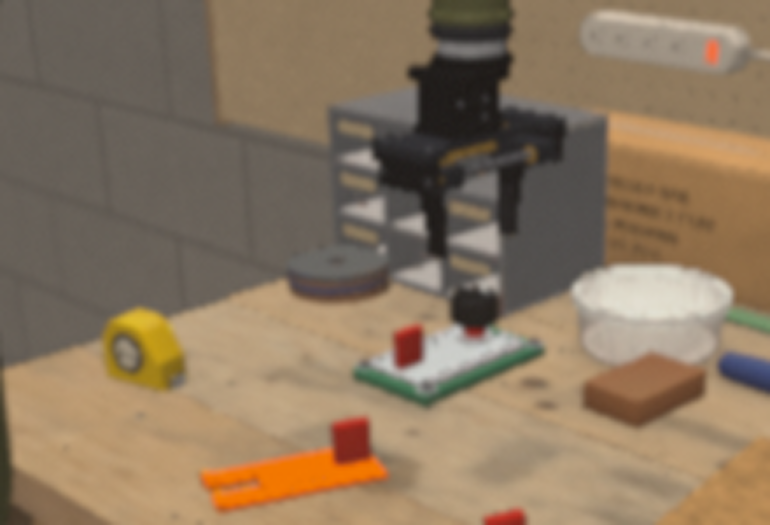

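View pics/top1.png

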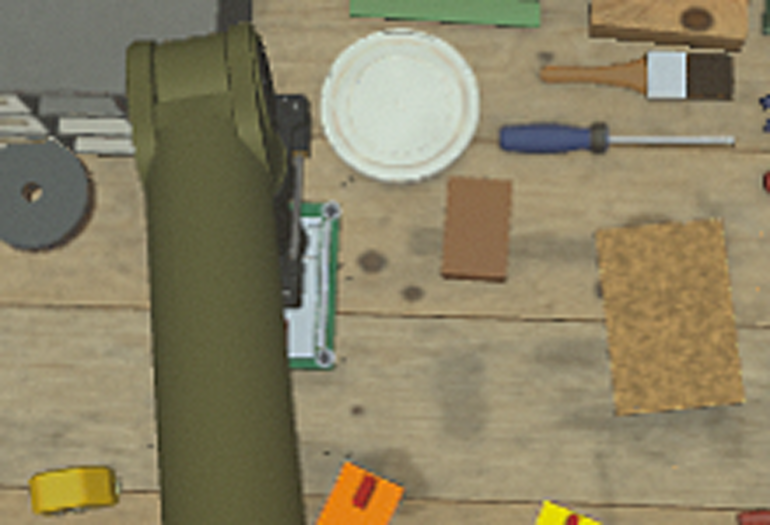

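move_arm --jaw '[0,0]' --slide '[[0,0,0],[0,0,0]]' --dr '[[0,0,0],[0,0,0]]'

```text
time: 4.1
position: [0.6695, 0.1876, 0.1233]
tool_rot: [2.22, 2.22, 0.006]
ft_force: [-0.5, -1.1, -0.0]
grip_width: 1.0
```

```bash
python3 -c "
from h import *
to(.668,.187,.038,0)
for c in ('top','scene'):
  im,d=get_image(c)
  vv,uu=np.mgrid[0:400,0:640];W=px2w(c,d,uu.ravel(),vv.ravel())
  m=(W[:,2]>.16)&(W[:,2]<.8)&(abs(W[:,0]-.68)<.2)&(abs(W[:,1]-.19)<.2)
  P=W[m]
  for a in np.arange(.16,.6,.03):
    q=P[(P[:,2]>=a)&(P[:,2]<a+.03)]
    if len(q): print(c,round(a,2),len(q),np.percentile(q,2,axis=0).round(3)[:2],np.percentile(q,98,axis=0).round(3)[:2])
"
```

```text
t 4.1 pos [0.6695 0.1876 0.1233] tooly az -0.01 tilt 0.24 slide cm [-0.07 -0.18  8.53] turn -0.01 q [-0.58  0.49  0.37  1.46 -0.18  1.22 -0.19] F [-0.53 -1.07 -0.02] Mz [-0.133  0.058  0.005] w 87.0
top 0.16 576 [0.768 0.241] [0.878 0.388]
top 0.19 708 [0.606 0.148] [0.877 0.387]
top 0.22 177 [0.575 0.149] [0.76  0.173]
top 0.25 1 [0.626 0.164] [0.626 0.164]
top 0.28 77 [0.619 0.149] [0.681 0.161]
top 0.31 19 [0.645 0.148] [0.683 0.157]
top 0.34 24 [0.65  0.148] [0.682 0.154]
top 0.37 3 [0.666 0.15 ] [0.668 0.15 ]
top 0.46 24 [0.622 0.135] [0.692 0.144]
top 0.49 129 [0.603 0.132] [0.711 0.223]
top 0.52 1380 [0.566 0.127] [0.697 0.226]
top 0.55 1210 [0.493 0.114] [0.623 0.2  ]
top 0.58 763 [0.481 0.118] [0.543 0.184]
scene 0.16 149 [0.611 0.173] [0.878 0.37 ]
scene 0.19 403 [0.578 0.146] [0.758 0.224]
scene 0.22 500 [0.575 0.148] [0.76  0.215]
scene 0.25 236 [0.618 0.161] [0.686 0.206]
scene 0.28 279 [0.618 0.147] [0.686 0.217]
scene 0.31 216 [0.632 0.147] [0.687 0.2  ]
scene 0.34 238 [0.632 0.148] [0.682 0.201]
scene 0.37 237 [0.632 0.147] [0.683 0.2  ]
scene 0.4 252 [0.632 0.148] [0.683 0.207]
scene 0.43 291 [0.631 0.14 ] [0.685 0.211]
scene 0.46 442 [0.57  0.132] [0.706 0.212]
scene 0.49 617 [0.488 0.126] [0.704 0.165]
scene 0.52 565 [0.482 0.112] [0.684 0.146]
scene 0.55 120 [0.482 0.108] [0.592 0.143]
```

move_arm --jaw '[0,0,0,0,0]' --slide '[[0,-0.1,1.5],[0,0,1.5],[0,0,1.5],[0,0,1.5],[0,0,1.0]]' --dr '[[0,0,0],[0,0,0],[0,0,0],[0,0,0],[0,0,0]]'

```text
time: 4.7
position: [0.6658, 0.1869, 0.0478]
tool_rot: [-2.221, -2.22, 0.004]
ft_force: [-1.6, -0.7, -1.2]
grip_width: 0.999
```

move_arm --jaw '[0,0,0,0,0]' --slide '[[0,0,1.0],[0,0,0.5],[0,0,0],[0,0,0],[0,0,0]]' --dr '[[0,0,0],[0,0,0],[0,0,0],[0,0,0],[0,0,0]]'

```text
time: 5.2
position: [0.6677, 0.1874, 0.0365]
tool_rot: [2.222, 2.22, 0.002]
ft_force: [-0.4, -0.4, 0.0]
grip_width: 1.003
```

```bash
python3 -c "
from h import *
to(.668,.187,.038,0)"
```

```text
t 5.2 pos [0.6677 0.1874 0.0365] tooly az -0.04 tilt 0.09 slide cm [-0.04  0.03 -0.15] turn -0.04 q [-0.57  0.56  0.35  1.54 -0.21  1.08 -0.17] F [-0.37 -0.36  0.05] Mz [-0.102  0.004 -0.027] w 87.2
```

move_arm --jaw '[100,100,100,106,110]' --slide '[[0,0,-0.1],[0,0,0],[0,0,0],[0,0,0],[0,0,0]]' --dr '[[0,0,0],[0,0,0],[0,0,0],[0,0,0],[0,0,0]]' --force 20

```text
time: 5.7
position: [0.6671, 0.1872, 0.0366]
tool_rot: [2.222, 2.221, 0.0]
ft_force: [-0.2, -0.5, 0.0]
grip_width: 0.635
```

```bash
python3 -c "
from h import *
to(.668,.187,.038,0)"
```

```text
t 5.7 pos [0.6671 0.1872 0.0366] tooly az -0.04 tilt 0.01 slide cm [-0.02  0.09 -0.14] turn -0.04 q [-0.57  0.56  0.35  1.54 -0.21  1.08 -0.17] F [-0.22 -0.52  0.04] Mz [-0.063  0.053 -0.006] w 55.2
```

move_arm --jaw '[115,120,125,130,135]' --slide '[[0,0,0],[0,0,0],[0,0,0],[0,0,0],[0,0,0]]' --dr '[[0,0,0],[0,0,0],[0,0,0],[0,0,0],[0,0,0]]'

```text
time: 6.2
position: [0.6696, 0.187, 0.037]
tool_rot: [2.22, 2.218, 0.006]
ft_force: [7.2, 0.3, -3.2]
grip_width: 0.544
```

move_arm --jaw '[160,255,255]' --slide '[[0,0,0],[0,0,0],[0,0,0]]' --dr '[[0,0,0],[0,0,0],[0,0,0]]'

```text
time: 6.5
position: [0.6696, 0.187, 0.037]
tool_rot: [2.22, 2.218, 0.006]
ft_force: [7.0, 1.7, -4.0]
grip_width: 0.544
```

```bash
python3 -c "
from h import *
to(.668,.187,.038,0)"
```

```text
t 6.5 pos [0.6696 0.187  0.037 ] tooly az -0.07 tilt 0.31 slide cm [-0.   -0.15 -0.11] turn -0.07 q [-0.57  0.56  0.35  1.54 -0.21  1.08 -0.17] F [ 6.96  1.69 -3.97] Mz [-0.03  -1.278 -0.02 ] w 47.3
```

move_arm --jaw '[255,255,255]' --slide '[[0,0.15,-0.05],[0,0.1,0],[0,0,0]]' --dr '[[0,0,0],[0,0,0],[0,0,0]]'

```text
time: 6.8
position: [0.6697, 0.187, 0.0369]
tool_rot: [2.222, 2.22, -0.0]
ft_force: [2.7, -0.6, -2.2]
grip_width: 0.546
```

```bash
python3 -c "
from h import *
to(.668,.187,.038,0)"
```

```text
t 6.8 pos [0.6697 0.187  0.0369] tooly az -0.05 tilt 0.01 slide cm [-0.   -0.17 -0.11] turn -0.05 q [-0.57  0.57  0.35  1.53 -0.21  1.08 -0.17] F [ 2.71 -0.61 -2.19] Mz [-0.153 -0.437 -0.038] w 47.5
```

move_arm --jaw '[255,255,255,255,255]' --slide '[[0,0.1,0],[0,0,0],[0,0,0],[0,0,0],[0,0,0]]' --dr '[[0,0,3],[0,0,3],[0,0,3],[0,0,3],[0,0,0]]'

```text
time: 7.3
position: [0.6693, 0.1871, 0.0369]
tool_rot: [-2.441, -1.976, 0.004]
ft_force: [-0.8, -1.4, -0.5]
grip_width: 0.543
```

```bash
python3 -c "
from h import *
to(.668,.187,.038,0)"
```

```text
t 7.3 pos [0.6693 0.1871 0.0369] tooly az -12.01 tilt 0.14 slide cm [-0.04 -0.13 -0.11] turn -12.01 q [-0.6   0.57  0.39  1.53 -0.24  1.09 -0.36] F [-0.84 -1.36 -0.53] Mz [-0.231  0.457  0.287] w 47.3
```

move_arm --jaw '[255,255,255,255,255]' --slide '[[0,0,0],[0,0,0],[0,0,0],[0,0,0],[0,0,0]]' --dr '[[0,0,3],[0,0,3],[0,0,3],[0,0,3],[0,0,0]]'

```text
time: 7.8
position: [0.669, 0.1873, 0.037]
tool_rot: [-2.633, -1.712, 0.005]
ft_force: [-3.8, -0.8, 2.4]
grip_width: 0.546
```

```bash
python3 -c "
from h import *
to(.6695,.187,.038,0)"
```

```text
t 7.8 pos [0.669  0.1873 0.037 ] tooly az -23.94 tilt 0.19 slide cm [-0.01  0.06 -0.1 ] turn -23.94 q [-0.63  0.58  0.43  1.53 -0.26  1.09 -0.55] F [-3.82 -0.81  2.4 ] Mz [-0.209  1.072  0.318] w 47.5
```

move_arm --jaw '[255,255,255,255,255]' --slide '[[0,-0.08,-0.03],[0,0,-0.01],[0,0,-0.01],[0,0,-0.01],[0,0,0]]' --dr '[[0,0,3],[0,0,4],[0,0,4],[0,0,4],[0,0,0]]' --force 26

```text
time: 8.3
position: [0.6685, 0.1877, 0.0373]
tool_rot: [-2.834, -1.354, 0.004]
ft_force: [-3.8, -1.0, 2.2]
grip_width: 0.544
```

```bash
python3 -c "
from h import *
to(.6695,.187,.038,0)"
```

```text
t 8.3 pos [0.6685 0.1877 0.0373] tooly az -38.91 tilt 0.16 slide cm [ 0.01  0.12 -0.07] turn -38.91 q [-0.66  0.59  0.49  1.53 -0.3   1.1  -0.79] F [-3.85 -1.02  2.18] Mz [-0.184  1.029  0.403] w 47.3
```

move_arm --jaw '[255]' --slide '[[0,0,0]]' --dr '[[0,0,0]]'

```text
time: 8.4
position: [0.6685, 0.1877, 0.0373]
tool_rot: [-2.833, -1.356, 0.004]
ft_force: [-4.6, -0.6, 2.2]
grip_width: 0.546
```

```bash
python3 -c "
from h import *
to(.6695,.187,.038,0)
get_image('top');print(get_state()['torque'])
get_image('top');print(get_state()['torque'])
im,d=get_image('scene');print(get_state()['torque'],get_state()['ft_force'])
save('scene2',cv2.resize(im[80:230,240:400],None,fx=4,fy=4,interpolation=cv2.INTER_CUBIC))"
```

```text
t 8.4 pos [0.6685 0.1877 0.0373] tooly az -38.85 tilt 0.15 slide cm [ 0.01  0.12 -0.07] turn -38.85 q [-0.66  0.59  0.49  1.53 -0.3   1.1  -0.79] F [-4.65 -0.57  2.21] Mz [-0.151  1.23   0.405] w 47.5
[-0.13945652  1.36924985  0.3203923 ]
[-0.16552103  1.36779137  0.31968223]
[-0.15597348  1.3744576   0.3764582 ] [-5.43880423 -0.12521416  0.9550317 ]
```

View pics/scene2.png

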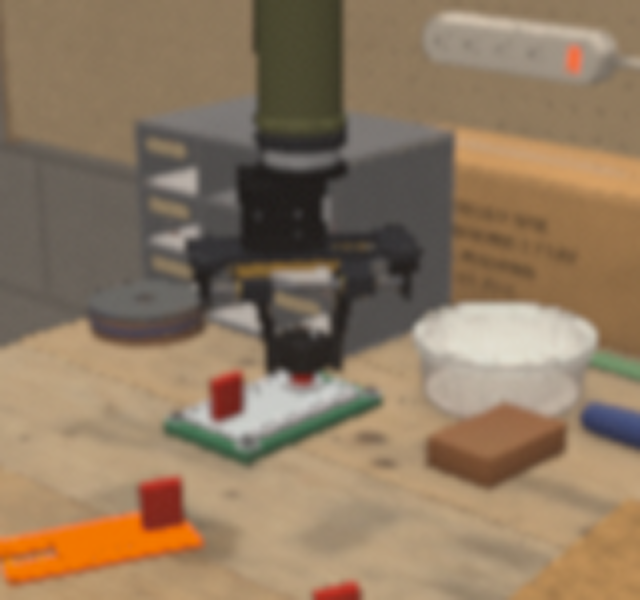

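move_arm --jaw '[255,255,255,255,255]' --slide '[[-0.1,-0.12,-0.01],[0,0,-0.01],[0,0,-0.01],[0,0,-0.01],[0,0,0]]' --dr '[[0,0,5],[0,0,5],[0,0,5],[0,0,5],[0,0,0]]'

```text
time: 9.05
position: [0.668, 0.1882, 0.0378]
tool_rot: [-3.026, -0.841, 0.0]
ft_force: [-2.6, 0.8, -0.4]
grip_width: 0.54
```

```bash
cat > m.py <<'E'
from h import *
to(.6692,.187,.038,0)
T=[get_state()["torque"][2]]
for i in range(3): get_image('top');T.append(get_state()['torque'][2])
print(np.round(T,3),np.mean(T).round(3))
E
python3 m.py
```

```text
t 9.05 pos [0.668  0.1882 0.0378] tooly az -58.95 tilt 0.03 slide cm [ 0.04  0.17 -0.02] turn -58.95 q [-0.72  0.6   0.56  1.54 -0.34  1.1  -1.11] F [-2.61  0.79 -0.45] Mz [0.141 0.861 0.324] w 47.0
[0.324 0.354 0.307 0.296] 0.32
```

move_arm --jaw '[255,255,255,255,255]' --slide '[[0,0,-0.01],[0,0,-0.01],[0,0,-0.01],[0,0,-0.01],[0,0,0]]' --dr '[[0,0,3],[0,0,3],[0,0,3],[0,0,3],[0,0,0]]'

```text
time: 9.7
position: [0.6679, 0.1887, 0.0381]
tool_rot: [-3.097, -0.52, 0.001]
ft_force: [-2.9, 2.3, -2.3]
grip_width: 0.547
```

```bash
python3 m.py
```

```text
t 9.7 pos [0.6679 0.1887 0.0381] tooly az -70.92 tilt 0.07 slide cm [0.07 0.2  0.01] turn -70.92 q [-0.75  0.61  0.6   1.54 -0.37  1.11 -1.3 ] F [-2.94  2.25 -2.27] Mz [0.585 0.835 0.376] w 47.6
[0.376 0.331 0.354 0.355] 0.354
```

move_arm --jaw '[255,255,255,255,255]' --slide '[[-0.06,-0.12,0],[0,0,0],[0,0,0],[0,0,0],[0,0,0]]' --dr '[[0,0,2],[0,0,2],[0,0,2],[0,0,1],[0,0,0]]'

```text
time: 10.35
position: [0.6677, 0.1889, 0.0384]
tool_rot: [-3.124, -0.329, -0.002]
ft_force: [-1.1, 3.0, -5.0]
grip_width: 0.544
```

```bash
python3 m.py
```

```text
t 10.35 pos [0.6677 0.1889 0.0384] tooly az -77.98 tilt 0.07 slide cm [0.11 0.22 0.04] turn -77.98 q [-0.76  0.62  0.63  1.54 -0.39  1.11 -1.41] F [-1.14  3.02 -5.  ] Mz [0.81  0.223 0.341] w 47.3
[0.341 0.358 0.387 0.315] 0.35
```

move_arm --jaw '[255,255,255,255,255]' --slide '[[0,-0.1,0.06],[0,0,0],[0,0,0],[0,0,0],[0,0,0]]' --dr '[[0,0,2],[0,0,2],[0,0,2],[0,0,1],[0,0,0]]'

```text
time: 11.0
position: [0.6676, 0.1892, 0.0384]
tool_rot: [3.139, 0.136, 0.002]
ft_force: [-0.0, 1.7, -1.6]
grip_width: 0.548
```

```bash
python3 m.py
```

```text
t 11.0 pos [0.6676 0.1892 0.0384] tooly az -85.02 tilt 0.07 slide cm [0.14 0.23 0.04] turn -85.02 q [-0.78  0.62  0.65  1.54 -0.41  1.11 -1.52] F [-0.01  1.73 -1.64] Mz [0.481 0.189 0.426] w 47.7
[0.426 0.338 0.328 0.321] 0.353
```

move_arm --jaw '[255,255,255,255,255]' --slide '[[0,-0.05,0],[0,0,0],[0,0,0],[0,0,0],[0,0,0]]' --dr '[[0,0,2],[0,0,2],[0,0,2],[0,0,1],[0,0,0]]'

```text
time: 11.65
position: [0.6677, 0.1895, 0.0385]
tool_rot: [3.141, -0.056, 0.002]
ft_force: [-0.5, 1.5, -0.6]
grip_width: 0.547
```

```bash
python3 m.py
```

```text
t 11.65 pos [0.6677 0.1895 0.0385] tooly az -92.04 tilt 0.07 slide cm [0.16 0.25 0.05] turn -92.04 q [-0.8   0.63  0.68  1.54 -0.42  1.12 -1.63] F [-0.47  1.49 -0.57] Mz [0.297 0.069 0.255] w 47.6
[0.255 0.353 0.405 0.329] 0.336
```

move_arm --jaw '[255,255,255,255,255]' --slide '[[0,0,0],[0,0,-0.01],[0,0,0],[0,0,0],[0,0,0]]' --dr '[[0,0,2],[0,0,2],[0,0,2],[0,0,1],[0,0,0]]'

```text
time: 12.3
position: [0.6676, 0.1898, 0.0385]
tool_rot: [-3.132, 0.247, -0.002]
ft_force: [0.8, 0.8, 2.1]
grip_width: 0.545
```

```bash
python3 m.py
```

```text
t 12.3 pos [0.6676 0.1898 0.0385] tooly az -99.03 tilt 0.08 slide cm [0.2  0.25 0.05] turn -99.03 q [-0.82  0.64  0.7   1.54 -0.44  1.12 -1.74] F [0.78 0.77 2.07] Mz [ 0.258 -0.091  0.375] w 47.4
[0.375 0.366 0.349 0.363] 0.363
```

move_arm --jaw '[255,255,255,255,255]' --slide '[[0.05,0,0],[0.05,0,-0.02],[0,0,0],[0,0,0],[0,0,0]]' --dr '[[0,0,2],[0,0,2],[0,0,2],[0,0,1],[0,0,0]]'

```text
time: 12.95
position: [0.6678, 0.19, 0.0385]
tool_rot: [-3.111, 0.437, 0.001]
ft_force: [-2.1, 1.4, 5.2]
grip_width: 0.543
```

```bash
python3 m.py
```

```text
t 12.95 pos [0.6678 0.19   0.0385] tooly az -106.0 tilt 0.03 slide cm [0.22 0.25 0.05] turn -106.0 q [-0.83  0.65  0.73  1.54 -0.46  1.13 -1.85] F [-2.06  1.45  5.21] Mz [0.314 0.402 0.402] w 47.3
[0.402 0.387 0.321 0.389] 0.375
```

move_arm --jaw '[255,255,255,255,255]' --slide '[[0,0,-0.03],[0,0,-0.03],[0,0,0],[0,0,0],[0,0,0]]' --dr '[[0,0,2],[0,0,2],[0,0,1],[0,0,0],[0,0,0]]'

```text
time: 13.6
position: [0.6679, 0.1902, 0.0386]
tool_rot: [-3.089, 0.572, 0.0]
ft_force: [-0.3, 2.5, 1.8]
grip_width: 0.546
```

```bash
python3 m.py
```

```text
t 13.6 pos [0.6679 0.1902 0.0386] tooly az -110.98 tilt 0.03 slide cm [0.24 0.25 0.06] turn -110.98 q [-0.84  0.65  0.75  1.54 -0.47  1.13 -1.93] F [-0.29  2.51  1.8 ] Mz [0.541 0.209 0.498] w 47.5
[0.498 0.522 0.525 0.496] 0.51
```

Torque stepped from a steady 0.35 to 0.51 N m within 5°, which is the end stop. I'll unwind the hub spring and let go.

move_arm --jaw '[255,255,255,255,255]' --slide '[[0,0,0],[0,0,0],[0,0,0],[0,0,0],[0,0,0]]' --dr '[[0,0,-5],[0,0,-6],[0,0,-6],[0,0,-5],[0,0,0]]'

```text
time: 14.25
position: [0.6677, 0.1894, 0.0386]
tool_rot: [-3.141, -0.025, 0.001]
ft_force: [-1.6, 1.8, 2.3]
grip_width: 0.546
```

```bash
python3 m.py
```

```text
t 14.25 pos [0.6677 0.1894 0.0386] tooly az -89.1 tilt 0.05 slide cm [0.15 0.24 0.06] turn -89.1 q [-0.79  0.63  0.67  1.54 -0.42  1.12 -1.59] F [-1.59  1.75  2.28] Mz [0.453 0.462 0.065] w 47.5
[0.065 0.035 0.101 0.097] 0.074
```

move_arm --jaw '[130,100,60,20,0]' --slide '[[0,0,0],[0,0,0],[0,0,0],[0,0,0],[0,0,0]]' --dr '[[0,0,0],[0,0,0],[0,0,0],[0,0,0],[0,0,0]]'

```text
time: 14.9
position: [0.6681, 0.1894, 0.0386]
tool_rot: [3.141, 0.025, 0.0]
ft_force: [0.5, 0.1, -0.2]
grip_width: 0.796
```

move_arm --jaw '[0,0,0,0,0]' --slide '[[0,0,0],[0,0,-2],[0,0,-3],[0,0,-3],[0,0,0]]' --dr '[[0,0,0],[0,0,0],[0,0,0],[0,0,0],[0,0,0]]'

```text
time: 15.4
position: [0.6712, 0.1899, 0.124]
tool_rot: [-3.139, -0.026, -0.013]
ft_force: [0.8, 0.5, -0.1]
grip_width: 0.998
```

```bash
python3 -c "
from h import *
to(.578,.187,.12,-90)
c='scene'
im,d=get_image(c);save('scene3',cv2.resize(im[80:230,240:400],None,fx=4,fy=4,interpolation=cv2.INTER_CUBIC))"
```

```text
t 15.4 pos [0.6712 0.1899 0.124 ] tooly az -89.06 tilt 0.49 slide cm [-9.33  0.14  0.33] turn 0.94 q [-0.81  0.55  0.71  1.47 -0.37  1.25 -1.62] F [ 0.76  0.53 -0.1 ] Mz [-0.02   0.103  0.023] w 86.9
```

View pics/scene3.png

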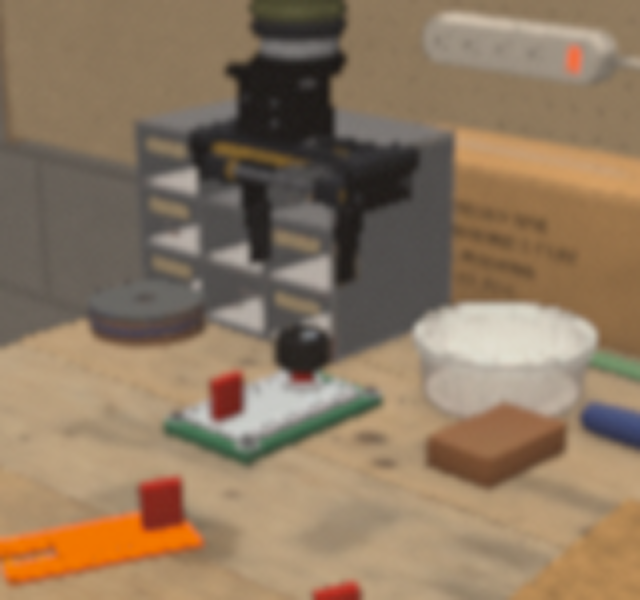

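move_arm --jaw '[40,80,100,100,100]' --slide '[[-3,0,0],[-3,0,0],[-3,0.1,0],[0,0,0],[0,0,0]]' --dr '[[0,0,0.9],[0,0,0],[0,0,0],[0,0,0],[0,0,0]]'

```text
time: 15.95
position: [0.5775, 0.1886, 0.1182]
tool_rot: [-3.141, -0.003, 0.001]
ft_force: [-0.1, 0.6, -0.2]
grip_width: 0.651
```

move_arm --jaw '[100,100,100,100,100]' --slide '[[0,0,2],[0,0,2],[0,0,2],[0,0,0],[0,0,0]]' --dr '[[0,0,0],[0,0,0],[0,0,0],[0,0,0],[0,0,0]]'

```text
time: 16.45
position: [0.5789, 0.1877, 0.0587]
tool_rot: [3.14, 0.001, 0.0]
ft_force: [0.1, 0.0, -0.6]
grip_width: 0.609
```

```bash
python3 -c "
from h import *
to(.579,.1885,.029,-90)
c='scene'
im,d=get_image(c);save('scene4',cv2.resize(im[80:230,240:400],None,fx=4,fy=4,interpolation=cv2.INTER_CUBIC))"
```

```text
t 16.45 pos [0.5789 0.1877 0.0587] tooly az -89.98 tilt 0.07 slide cm [ 0.01 -0.09  2.97] turn 0.02 q [-0.94  0.44  0.72  1.76 -0.32  1.06 -1.68] F [ 0.11  0.01 -0.6 ] Mz [-0.087  0.161  0.011] w 53.0
```

View pics/scene4.png

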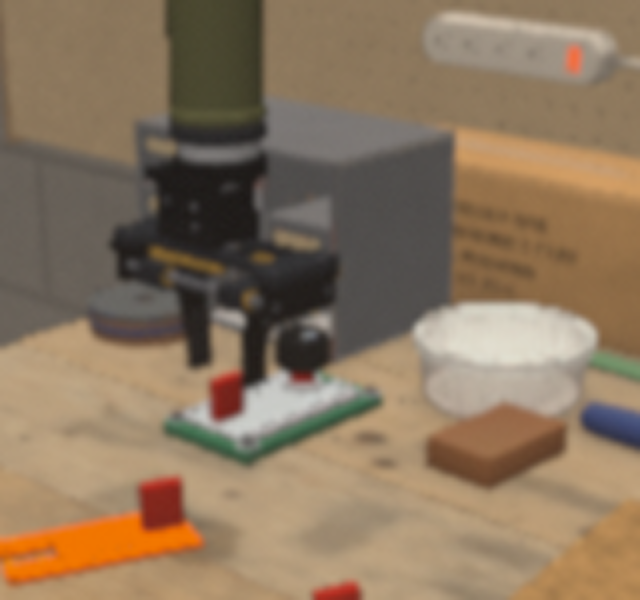

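move_arm --jaw '[100,100,100,100,100]' --slide '[[0,-0.05,1.0],[0,0,1.0],[0,0,0.9],[0,0,0],[0,0,0]]' --dr '[[0,0,0],[0,0,0],[0,0,0],[0,0,0],[0,0,0]]'

```text
time: 17.0
position: [0.5778, 0.1885, 0.0294]
tool_rot: [3.141, 0.001, -0.001]
ft_force: [-0.5, -0.2, -0.6]
grip_width: 0.606
```

move_arm --jaw '[130,150,170,185,195]' --slide '[[0,0,0],[0,0,0],[0,0,0],[0,0,0],[0,0,0]]' --dr '[[0,0,0],[0,0,0],[0,0,0],[0,0,0],[0,0,0]]' --force 10

```text
time: 17.5
position: [0.5781, 0.1887, 0.0299]
tool_rot: [-3.141, -0.002, -0.0]
ft_force: [0.0, -0.6, -0.5]
grip_width: 0.275
```

```bash
python3 -c "
from h import *
to(.579,.1885,.029,-90)"
```

```text
t 17.5 pos [0.5781 0.1887 0.0299] tooly az -89.94 tilt 0.02 slide cm [0.09 0.02 0.09] turn 0.06 q [-0.92  0.47  0.7   1.78 -0.35  1.02 -1.66] F [ 0.   -0.63 -0.54] Mz [-0.086  0.148 -0.   ] w 23.9
```

move_arm --jaw '[205,212,220,230,240]' --slide '[[0,0,0],[0,0,0],[0,0,0],[0,0,0],[0,0,0]]' --dr '[[0,0,0],[0,0,0],[0,0,0],[0,0,0],[0,0,0]]'

```text
time: 18.0
position: [0.578, 0.1888, 0.0298]
tool_rot: [-3.141, -0.002, -0.0]
ft_force: [-0.6, -0.0, 0.3]
grip_width: 0.137
```

```bash
python3 -c "
from h import *
to(.579,.1885,.029,-90)"
```

```text
t 18.0 pos [0.578  0.1888 0.0298] tooly az -89.93 tilt 0.01 slide cm [0.1  0.03 0.08] turn 0.07 q [-0.92  0.47  0.7   1.78 -0.35  1.02 -1.66] F [-0.65 -0.01  0.34] Mz [0.007 0.185 0.004] w 11.9
```

move_arm --jaw '[255,255,255,255]' --slide '[[0,0,0],[0,0,0],[-0.3,0,0],[-0.4,0,0]]' --dr '[[0,0,0],[0,0,0],[0,0,0],[0,0,0]]' --force 30

```text
time: 18.4
position: [0.5711, 0.1884, 0.0298]
tool_rot: [3.141, 0.001, 0.001]
ft_force: [0.6, -1.1, 0.1]
grip_width: 0.134
```

move_arm --jaw '[255,255,255,255,255]' --slide '[[-0.4,0,0],[-0.4,0,0],[-0.4,0,0],[-0.4,0,0],[0,0,0]]' --dr '[[0,0,0],[0,0,0],[0,0,0],[0,0,0],[0,0,0]]'

```text
time: 18.9
position: [0.5541, 0.1887, 0.0298]
tool_rot: [-3.141, -0.002, 0.002]
ft_force: [-2.2, 0.4, 0.2]
grip_width: 0.134
```

move_arm --jaw '[255,255,255,255,255]' --slide '[[-0.5,0,0],[-0.5,0,0],[-0.5,0,0],[-0.5,0,0],[0,0,0]]' --dr '[[0,0,0],[0,0,0],[0,0,0],[0,0,0],[0,0,0]]'

```text
time: 19.4
position: [0.5341, 0.1887, 0.0298]
tool_rot: [-3.141, -0.002, 0.001]
ft_force: [-0.6, -0.4, -0.2]
grip_width: 0.137
```

move_arm --jaw '[255,255,255,255,255]' --slide '[[-0.5,0,0],[-0.5,0,0],[-0.5,0,0],[-0.2,0,0],[0,0,0]]' --dr '[[0,0,0],[0,0,0],[0,0,0],[0,0,0],[0,0,0]]'

```text
time: 19.9
position: [0.5173, 0.1888, 0.0297]
tool_rot: [-3.141, -0.002, 0.002]
ft_force: [-0.8, 0.2, 0.3]
grip_width: 0.134
```

```bash
python3 -c "
from h import *
to(.579,.1885,.029,-90)
c='scene'
im,d=get_image(c);save('scene5',cv2.resize(im[80:230,220:400],None,fx=4,fy=4,interpolation=cv2.INTER_CUBIC))"
```

```text
t 19.9 pos [0.5173 0.1888 0.0297] tooly az -89.92 tilt 0.06 slide cm [6.17 0.03 0.07] turn 0.08 q [-1.02  0.35  0.73  1.93 -0.28  0.97 -1.73] F [-0.84  0.18  0.35] Mz [-0.071  0.482 -0.04 ] w 11.6
```

View pics/scene5.png

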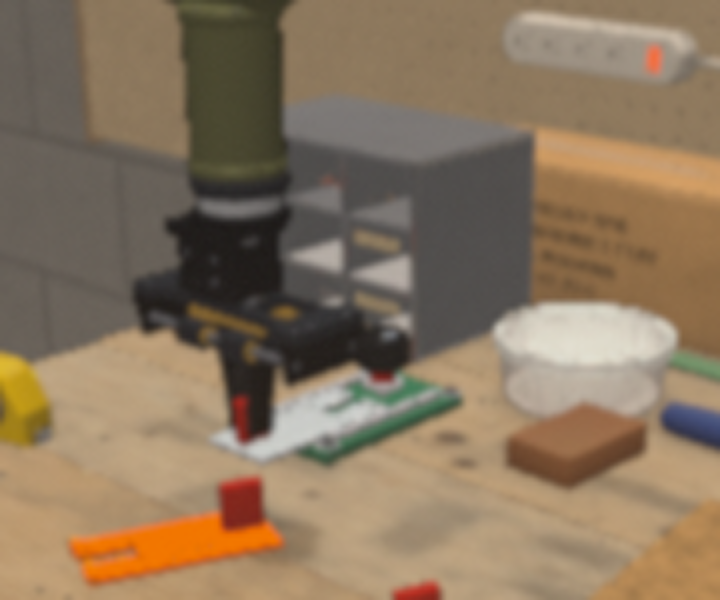

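move_arm --jaw '[255,255,255,255,255]' --slide '[[0,0,-1],[0,0,-2],[0,0,-3],[0,0,-3],[0,0,-2]]' --dr '[[0,0,0],[0,0,0],[0,0,0],[0,0,0],[0,0,0]]'

```text
time: 20.45
position: [0.5192, 0.1886, 0.1425]
tool_rot: [-3.14, -0.0, -0.004]
ft_force: [0.4, 0.4, -1.9]
grip_width: 0.136
```

move_arm --jaw '[255,255,255,255,255]' --slide '[[0,1.5,0],[0.4,3,0],[0.5,3,0],[0.5,3,0],[0.5,3,0]]' --dr '[[0,0,0],[0,0,0],[0,0,0],[0,0,0],[0,0,0]]'

```text
time: 20.95
position: [0.5363, 0.051, 0.1388]
tool_rot: [3.141, -0.0, -0.002]
ft_force: [-0.1, -0.2, -1.4]
grip_width: 0.137
```

move_arm --jaw '[255,255,255,255,255]' --slide '[[0.5,3,0],[0.5,3,0],[0.5,3,0],[0.5,3,0],[0.5,3,0]]' --dr '[[0,0,0],[0,0,0],[0,0,0],[0,0,0],[0,0,0]]'

```text
time: 21.45
position: [0.5611, -0.0988, 0.1388]
tool_rot: [3.141, -0.0, -0.003]
ft_force: [0.1, 0.3, -1.4]
grip_width: 0.138
```

move_arm --jaw '[255,255,255,255,255]' --slide '[[0.5,3,0],[0,3,0],[0,3,0],[0,1,0],[0,0,0]]' --dr '[[0,0,0],[0,0,0],[0,0,0],[0,0,0],[0,0,0]]'

```text
time: 21.95
position: [0.5658, -0.1992, 0.1391]
tool_rot: [3.141, -0.006, -0.002]
ft_force: [0.2, 0.2, -1.0]
grip_width: 0.14
```

```bash
python3 -c "
from h import *
to(.566,-.197,.07,-90)
c='scene'
im,d=get_image(c);save('scene6',cv2.resize(im[60:260,240:480],None,fx=3,fy=3,interpolation=cv2.INTER_CUBIC))"
```

```text
t 21.95 pos [ 0.5658 -0.1992  0.1391] tooly az -90.22 tilt 0.11 slide cm [ 0.03 -0.23  6.91] turn -0.22 q [-0.46  0.38  0.93  1.71 -0.32  1.21 -1.02] F [ 0.22  0.24 -1.01] Mz [0.003 0.239 0.001] w 12.1
```

View pics/scene6.png

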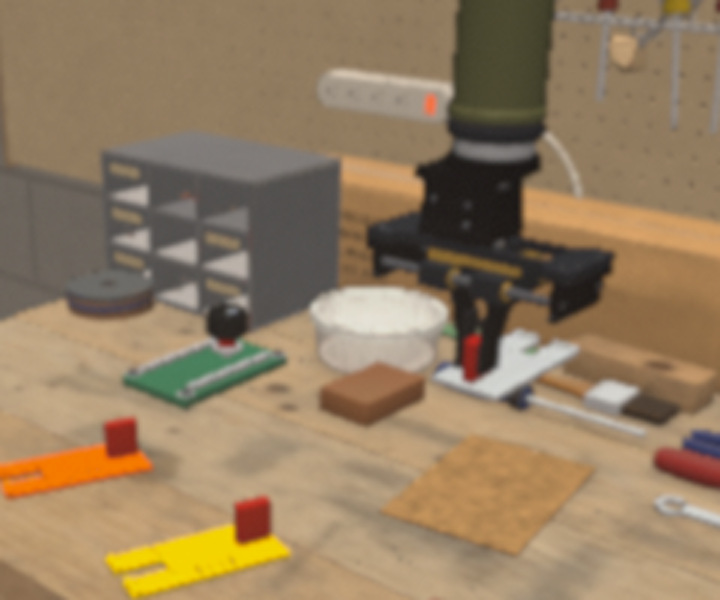

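move_arm --jaw '[255,255,255,255,255]' --slide '[[0,0,2],[0,0,2.5],[0,0,2.5],[0,0,1.5],[0,0,0.8]]' --dr '[[0,0,0],[0,0,0],[0,0,0],[0,0,0],[0,0,0]]'

```text
time: 22.5
position: [0.5668, -0.1942, 0.0451]
tool_rot: [-3.14, -0.005, 0.004]
ft_force: [-0.4, -0.5, -1.9]
grip_width: 0.132
```

move_arm --jaw '[255,255,255,255,255]' --slide '[[0,0,0.5],[0,0,0.5],[0,0,0.5],[0,0,0.3],[0,0,0]]' --dr '[[0,0,0],[0,0,0],[0,0,0],[0,0,0],[0,0,0]]'

```text
time: 23.0
position: [0.5673, -0.1963, 0.0286]
tool_rot: [-3.141, -0.001, 0.0]
ft_force: [-0.7, 0.1, -1.5]
grip_width: 0.13
```

```bash
python3 -c "
from h import *
to(.566,-.197,.021,-90)"
```

```text
t 23.0 pos [ 0.5673 -0.1963  0.0286] tooly az -89.95 tilt 0.01 slide cm [-0.13  0.07  0.76] turn 0.05 q [-0.39  0.51  0.85  1.81 -0.44  1.03 -0.94] F [-0.67  0.08 -1.46] Mz [-0.049  0.254  0.042] w 11.3
```

move_arm --jaw '[255,255,255,255,255]' --slide '[[0,0,0.2],[0,0,0.2],[0,0,0.15],[0,0,0.1],[0,0,0]]' --dr '[[0,0,0],[0,0,0],[0,0,0],[0,0,0],[0,0,0]]'

```text
time: 23.5
position: [0.5673, -0.1963, 0.0221]
tool_rot: [-3.142, -0.001, 0.0]
ft_force: [-0.5, -0.0, -3.2]
grip_width: 0.136
```

move_arm --jaw '[255,255,255,255]' --slide '[[0,0,0.1],[0,0,0.05],[0,0,0],[0,0,0]]' --dr '[[0,0,0],[0,0,0],[0,0,0],[0,0,0]]'

```text
time: 23.9
position: [0.5674, -0.1963, 0.0208]
tool_rot: [-3.142, -0.002, -0.0]
ft_force: [-0.2, -0.1, -2.2]
grip_width: 0.134
```

move_arm --jaw '[255,255,255,255]' --slide '[[0,0,0.05],[0,0,0.05],[0,0,0],[0,0,0]]' --dr '[[0,0,0],[0,0,0],[0,0,0],[0,0,0]]'

```text
time: 24.3
position: [0.5675, -0.1963, 0.0198]
tool_rot: [-3.142, -0.002, -0.0]
ft_force: [-0.4, -0.3, -0.8]
grip_width: 0.133
```

move_arm --jaw '[255,255,255,255]' --slide '[[0,0,0.05],[0,0,0],[0,0,0],[0,0,0]]' --dr '[[0,0,0],[0,0,0],[0,0,0],[0,0,0]]'

```text
time: 24.7
position: [0.5675, -0.1963, 0.0197]
tool_rot: [-3.141, -0.002, -0.0]
ft_force: [-2.5, 0.6, 5.9]
grip_width: 0.138
```

Contact at z≈0.0197, with the plate resting on the mat. I'll release slowly.

move_arm --jaw '[210,200,180,160,140]' --slide '[[0,0,0],[0,0,0],[0,0,0],[0,0,0],[0,0,0]]' --dr '[[0,0,0],[0,0,0],[0,0,0],[0,0,0],[0,0,0]]' --force 10

```text
time: 25.2
position: [0.5674, -0.1963, 0.0191]
tool_rot: [3.142, 0.002, 0.0]
ft_force: [0.5, 0.7, -0.2]
grip_width: 0.38
```

move_arm --jaw '[120,120,120,120,120]' --slide '[[0,0,0],[0,0,0],[0,0,-1],[0,0,-3],[0,0,-3]]' --dr '[[0,0,0],[0,0,0],[0,0,0],[0,0,0],[0,0,0]]'

```text
time: 25.7
position: [0.5669, -0.1964, 0.0902]
tool_rot: [3.141, 0.001, -0.002]
ft_force: [1.0, -0.1, 1.4]
grip_width: 0.525
```

move_arm --jaw '[120,120,120,120,120]' --slide '[[-2,0,-4],[-4,0,-3],[-4,0,0],[-3,0,0],[0,0,0]]' --dr '[[0,0,0],[0,0,0],[0,0,0],[0,0,0],[0,0,0]]'

```text
time: 26.2
position: [0.4342, -0.1968, 0.1597]
tool_rot: [-3.134, 0.002, -0.003]
ft_force: [1.2, -0.2, -0.4]
grip_width: 0.533
```

```bash
python3 - <<'E'
from h import *
to(.566,-.197,.021,-90)
for c in("top","scene"):
    im,d=get_image(c);save(c+"9",cv2.resize(im[100:290,180:460],None,fx=2.8,fy=2.8,interpolation=cv2.INTER_CUBIC))
    vv,uu=np.mgrid[0:400,0:640];W=px2w(c,d,uu.ravel(),vv.ravel()).reshape(400,640,3)
    g=(im.astype(int).min(2)>150)&(abs(W[...,0]-.616)<.12)&(abs(W[...,1]+.2)<.09)&(W[...,2]<.03)
    Q=W[g]; 
    if len(Q)>10: print(c,len(Q),cv2.minAreaRect((Q[:,:2]*1000).astype(np.float32)),np.median(Q,0))
    for n in("stop_plate","tape_measure","sand_block","pliers"):
        for r in regions_of(c,n):
            v,u=np.nonzero(r["mask"]);Y=px2w(c,d,u,v);print(n,round(r["score"],2),np.round(r["xy"]),np.nanmedian(Y,0).round(3))
E
```

```text
t 26.2 pos [ 0.4342 -0.1968  0.1597] tooly az -90.09 tilt 0.43 slide cm [13.15  0.1  13.9 ] turn -0.09 q [-0.68 -0.06  1.04  1.98  0.05  1.2  -1.23] F [ 1.2  -0.2  -0.35] Mz [-0.028  0.117 -0.03 ] w 46.4
top 582 ((619.1135864257812, -196.54391479492188), (64.03111267089844, 140.9362030029297), 89.93659973144531) [ 0.61679973 -0.19445281  0.0111059 ]
stop_plate 0.95 [375. 168.] [ 0.612 -0.193  0.011]
stop_plate 0.77 [337. 240.] [ 0.352 -0.083  0.007]
stop_plate 0.55 [281. 231.] [0.386 0.116 0.007]
tape_measure 0.56 [200. 217.] [0.418 0.378 0.054]
sand_block 0.97 [316. 143.] [ 0.694 -0.     0.028]
pliers 0.51 [432. 232.] [ 0.394 -0.408  0.012]
pliers 0.45 [316. 146.] [ 0.691 -0.001  0.029]
pliers 0.33 [370. 170.] [ 0.611 -0.192  0.011]
scene 468 ((620.5635375976562, -195.47683715820312), (142.04139709472656, 72.30155181884766), 0.6365876793861389) [ 0.62141992 -0.20760162  0.01065154]
stop_plate 0.94 [402. 221.] [ 0.597 -0.204  0.011]
stop_plate 0.66 [305. 245.] [ 0.351 -0.092  0.007]
stop_plate 0.59 [270. 217.] [0.389 0.107 0.007]
tape_measure 0.58 [221. 181.] [0.409 0.369 0.037]
sand_block 0.58 [364. 191.] [ 0.664 -0.014  0.026]
sand_block 0.53 [403. 219.] [ 0.596 -0.204  0.011]
pliers 0.72 [409. 279.] [ 0.394 -0.35   0.011]
```

View pics/top9.png

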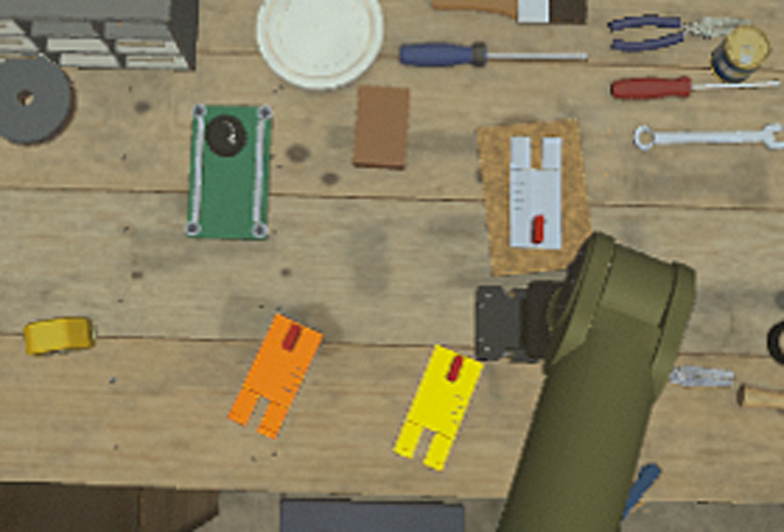

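View pics/scene9.png

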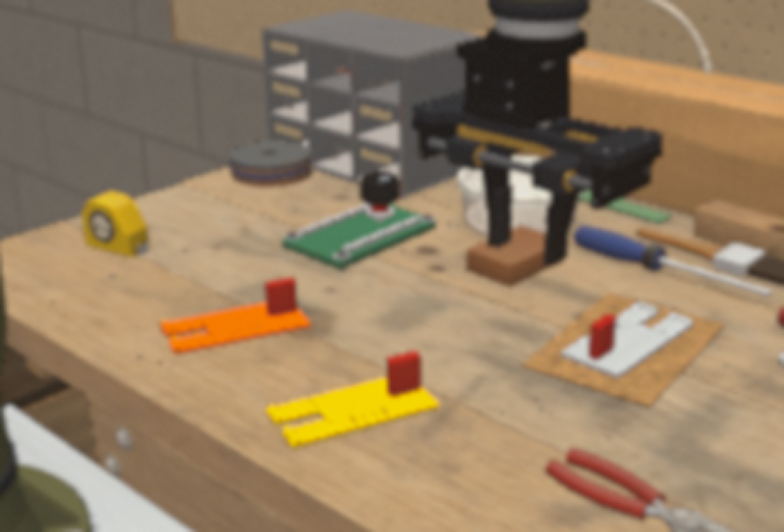

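The top view shows the plate flat on the mat, tab up. Its centre at (375,168) px lies within about 4 mm of the mat's centre, and the bystanders haven't moved. I'll check the knob's rise, then hand in.

```bash
python3 - <<'E'
from h import *
def kz(c,im,d):
    vv,uu=np.mgrid[0:400,0:640];W=px2w(c,d,uu.ravel(),vv.ravel()).reshape(400,640,3)
    k=(im.max(2)<95)&(W[...,2]>.06)&(W[...,2]<.08)&(np.hypot(W[...,0]-.668,W[...,1]-.187)<.016);return np.median(W[k][:,2]).round(4),k.sum()
for c in("top","scene"):
    print(c,kz(c,np.load(c+"_i.npy"),np.load(c+"_d.npy")),kz(c,*get_image(c)))
E
```

```text
top (np.float64(0.0691), np.int64(63)) (np.float64(0.0719), np.int64(62))
scene (np.float64(0.0704), np.int64(21)) (np.float64(0.0728), np.int64(19))
```

move_arm --jaw '[120,120,120]' --slide '[[0,0,0],[0,0,0],[0,0,0]]' --dr '[[0,0,0],[0,0,0],[0,0,0]]'

```text
time: 27.1
position: [0.4374, -0.1965, 0.1593]
tool_rot: [-3.142, -0.001, -0.0]
ft_force: [-0.3, 0.1, -0.1]
grip_width: 0.527
```

```bash
python3 -c "
from bench import *
print(close_job())"
```

```text
the job is handed in; nothing more can be done
None
```

The job is done and handed in at about 27 s of the 72 s allowed. No verdict comes back, so what follows rests on my own checks.

- **Knob:** I gripped it at 20–26 N and turned it clockwise 1.94 rad at the tool. The torque held at about 0.35 N m, then rose to 0.51 N m over the last 5° (limit 0.65), which I took as the end stop. I wound the hub spring back to about 0.07 N m before letting go.
- **Plate:** I drew it about 61 mm by the red tab, feeling no more than about 2 N along the pull. I lifted it out and set it on the mat with a contact force of a few newtons.

**Last checks:**
- **Position on the mat:** the top camera puts the plate's middle at (0.619, -0.197) and the mat's centre at (0.616, -0.198). That is about 4 mm off, against 35 mm allowed. The plate is flat with the tab up.
- **Bystanders:** the tape measure and sanding block are unmoved in the top picture. The arm hid part of the pliers there, which shifted their reading by about 60 mm. The scene camera shows them in place to within about 4 mm.
- **Gripper:** it was clear of everything when I handed in.
- **One disagreement:** the cameras show the knob 2.4–2.8 mm higher than at the start, while the turn predicts about 1.8 mm. I put this down to depth noise. Both mean the screw has backed off.

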